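# Close the staining bath with its press-on lid

## Task

Swing the carton's flap wide open, take out the lid that stands on edge inside, lay it flat on the bench with its rib up and let go of it. Then take it again by the rib, set it in the mouth of the staining bath, and press it down firmly but without ramming it until both ends are fully home, flush with the housing. Leave the other things on the bench where they are.

Things in the scene. Friction and masses are not known exactly. Their poses are not given: they have to be found in the camera images.
- lid: White plastic lid: plate 120 x 70 x 12 mm, about 0.14 kg, with a grip rib along the middle of one face (96 long, 12 thick, 22 mm high). Origin: plate centre. x: square to the plate, out of the rib's face (faces at -6 and +6 mm, rib top at +28); y: along length and rib; z: along width. It starts on a long edge in the carton, z up, rib towards the flap's hinge. Flat with rib up, x points up.
- lid_end_a (a point): Point on the rib's face of the lid, level with the plate's top face when it lies rib up, at the +y end: 55 mm from the centre, along the middle line.
- lid_end_b (a point): The same at the lid's -y end.
- bath: Fixed staining bath: white housing 130 (x) x 180 (y) x 60 mm high, origin under its centre. In its top is a mouth 75 (x) x 125 (y) mm, chamfered 4 mm. A ledge runs along its long sides 12 mm below the rim. A rubber seal bar crosses the mouth 46 mm either side of the centre along y, standing up to 6 mm above the ledge; each yields only to some 6 N, stays where pushed, and ends level with the ledge.
- bath_mouth (a point): Centre of the bath's mouth, level with the rim (60 mm above the bench); axes as the bath's (y along the mouth's length). A lid merely laid in rests up to 6 mm proud at each end; fully home, its plate's top face is flush with the rim.
- carton: Fixed cardboard carton, 120 (x) x 150 (y) x 78 mm high outside, walls and floor 4 mm, open top under a hinged flap. Origin under its centre. On its floor two 20 mm high cardboard strips along y make a slot, centred 10 mm to the -x side of the middle, in which the lid stands with its top edge 4 mm below the rim.
- flap_hinge (a point): Middle of the flap's hinge line, on the carton's +x rim, 78 mm above the bench; axes as the carton's (hinge along y).
- flap (a joint): Carton flap, 112 mm from hinge to free edge, 146 wide, 4 mm thick. 0: shut over the carton; grows as the free edge swings up and over to the +x side; 1.57: upright; stop at 2.6. It stays where it is left; starts ajar.
- mouse: Bystander: black computer mouse 100 x 58 x 24 mm, origin under its centre.
- jar: Bystander: small clear specimen jar, 60 mm across, 75 high, origin under its centre.
- slide_box: Bystander: grey slide box 80 x 30 x 30 mm, origin under its centre.
There are look-alikes about, which are no part of the job. There is more than one size of the carton; the one meant has the size given above.

How it is judged:
By the outcome, as a careful person would: the job done as asked, in the order asked, and still so for the second after the job is handed in, with the robot touching nothing.
It also fails if it takes over 70 s, if anything falls off the work surface, if the arm or the gripper's body presses on something with over 40 N, if the wrist force passes 120 N, or if a joint passes its speed limit or range.

## Robot

A 7-joint arm with a two-finger parallel gripper is mounted at the origin on the work surface. World frame = base frame: x ahead of the robot, y to its left, z up, the work surface at z = 0. Lengths are in m, angles in rad, forces in N, time in s.
With the tool pointing down it reaches from about 0.4 to 0.85 m from the base axis. Payload 10.4 kg.
Tool frame: the origin (TCP) lies at the very end of the fingers, on their centre line; the grasp point (between the pads) lies 19 mm behind it; z points along the fingers, y is the line along which they close (so a half turn about z gives the same grasp; the last joint's range is limited). The gripper opens to 87 mm and grips with 3 to 60 N. Pads are 19 mm wide; open, the fingers measure 117 mm over their backs; the gripper's body (75 mm by 190 mm) begins 51 mm behind the grasp point.
Start: joints at [-1.264, 0.332, -0.065, 1.46, 0.022, 1.35, -0.088], TCP at [0.202, 0.591, 0.223] pointing down, gripper open.
Joint ranges: [-2.6, 2.6], [-0.5, 2.12], [-1.47, 1.34], [0.16, 2.42], [-1.27, 4.41], [0.06, 2.06], [-2.6, 2.6]. Speed limits (rad/s): [2.22, 2.22, 2.79, 2.79, 3.14, 3.14, 3.14].

## Interface

Orientations are given as a unit quaternion [x, y, z, w].
In Python, from bench import * gives the robot as it stands.
- The arm moves only by the tool carry_out, never from a script. Its argument "deltas" is a list of rows, each an object with "hand": the finger opening in mm, from 0 to 87; "dp": the shift along the tool's x, y, z each as a share of 250 mm, from -1 to 1, a list of three; "spin": the turn about the tool's z as a share of pi rad, from -1 to 1. In form: [{"hand": hand, "dp": [dx, dy, dz], "spin": spin}, ...]. A call has 1 to 20 rows; each row is the pose to reach, as a shift and turn from the pose commanded when the call began, along the tool's axes at that moment, turning the shorter way round; what a row does not reach only later rows make up. A row lasts 1/10 s, in which the tool goes at most 50 mm and 8.59 degrees, less where a joint would pass 70% of its speed; a pose out of reach is approached as far as the arm can. A call with a number of a shift or a turn outside -1 to 1 is refused whole. A call with a gripper value outside its range is refused whole. The fingers move at their own pace and stop on an object; "force" is the grip in N (left out, the last holds). Time passes only in rows, so rows that repeat a pose let the fingers close. It gives the time, the measured TCP pose, the force, the opening and the grip force at its end, in the units of the state.
- read_state(): the state, without advancing time (a new reading comes with each control period).
- camera(name): name is "scene" or "side" or "wrist"; returns the picture (480x640x3 uint8, red, green, blue); there is no depth.
- get_calibration(name): a dict with "fx", "fy", "cx", "cy" (pixels), "R" (3x3) and "t" (3): a world point X has camera coordinates R X + t; the wrist camera has in their place "mount" (4x4, takes a point from camera to tool coordinates, whose origin is the TCP and whose axes are the flange's). Camera axes: x right, y down, z forward; pixel columns grow to the right and rows downward; lengths in m; the calibration is good to about 2 mm. The wrist camera is an equidistant fisheye: a pixel r from the principal point sees the ray r / f radians off the axis. A picture is of the moment at which its call begins: read the wrist's pose just before it. get_calibration takes no time and is no camera call.
- close_job(): hands the job in; it is judged then, once.
The state is a dict: "time": time; "joint_positions": joint angles; "joint_vel": joint speeds; "joint_torque": joint torques, N m; "ee_pos": TCP position; "eef_rot": TCP orientation; "ft_force": force on the tool from outside, world axes, zero at the start; "torque": the same for the moment, N m; "width": finger opening in m; "grip_force": force on a finger pad.
Only numpy, scipy, OpenCV 4.12 (cv2) and the standard library are available. Lean on these libraries where they do the work, as an engineer would, in place of code of your own. Each camera call takes 0.05 s, during which the arm holds its last target. There are 200 camera calls.

## Working session

There is one attempt and no reset: what is moved stays moved. The work goes in short steps, Python scripts to look and compute and a tool call to move; the robot and the scene stay as the last step left them, time stands still between calls to the robot, and variables do not carry over. Pictures are saved under pics/ and viewed, at most 10 in all, crops included, and the job is handed in when it is done.

Besides the shell and the picture viewer there is one more tool, called by a JSON object that holds its "op" and its "data". carry_out: Moves the arm, as the interface text tells. Its arguments: {"type":"object","properties":{"deltas":{"type":"array","items":{"type":"object","properties":{"hand":{"type":"number"},"dp":{"type":"array","items":{"type":"number","minimum":-1,"maximum":1}},"spin":{"type":"number","minimum":-1,"maximum":1}}}},"force":{"type":"number"}},"required":["deltas"]}

```bash
ls; mkdir -p pics; python3 - <<'E'
from bench import *
import cv2,json
s=read_state();print(s)
for n in("scene","side","wrist"):
    im=camera(n);cv2.imwrite(f"pics/{n}0.png",im[:,:,::-1]);print(n,get_calibration(n))
E
```

```text
pics
{'time': 0.0, 'joint_positions': array([-1.26361205,  0.33289553, -0.06469779,  1.4609676 ,  0.02157008,
        1.34989341, -0.08846309]), 'joint_vel': array([ 1.66164389e-03, -3.76664631e-04, -6.41177930e-04,  1.55786097e-04,
       -3.44651952e-05,  1.58835486e-03, -1.02353207e-04]), 'joint_torque': array([ 1.03846105e-04, -6.23257542e+01,  2.45986402e-02, -3.89905357e+01,
       -6.14752946e-02,  3.93628352e-02,  1.53298884e-04]), 'ee_pos': array([0.20226767, 0.59094249, 0.2217266 ]), 'eef_rot': array([ 1.64121333e-01,  9.86439886e-01, -7.27983570e-04, -1.00832843e-04]), 'ft_force': array([-0.98805645,  0.22149195,  0.17933178]), 'torque': array([ 0.02144005,  0.05437768, -0.0093381 ]), 'grip_force': 0.0, 'width': 0.08712629005623865}
scene {'fx': 579.2910187569807, 'fy': 579.2910187569807, 'cx': 318.8661647864877, 'cy': 247.4269484473304, 'R': array([[ 0.44036924,  0.8978056 ,  0.00447631],
       [ 0.63511148, -0.30798729, -0.70836237],
       [-0.63459305,  0.31478396, -0.70583477]]), 't': array([-0.27509201, -0.24174803,  1.57017953])}
side {'fx': 561.3970195047597, 'fy': 561.3970195047597, 'cx': 317.8987218716828, 'cy': 248.552822851958, 'R': array([[ 0.90044038, -0.43489896,  0.00836751],
       [-0.25011249, -0.53339448, -0.80804336],
       [ 0.3558804 ,  0.72550205, -0.58906359]]), 't': array([-0.42532067,  0.21582663,  0.97872833])}
wrist {'fx': 371.64829954431775, 'fy': 371.64829954431775, 'cx': 323.19324742515937, 'cy': 240.48995885423497, 'mount': array([[-3.48143648e-04, -9.52583350e-01, -3.04277570e-01,
         8.35447214e-02],
       [ 9.99999927e-01, -2.84129049e-04, -2.54658997e-04,
         1.63479114e-04],
       [ 1.56129824e-04, -3.04277637e-01,  9.52583380e-01,
        -1.62342306e-01],
       [ 0.00000000e+00,  0.00000000e+00,  0.00000000e+00,
         1.00000000e+00]])}
```

View pics/scene0.png

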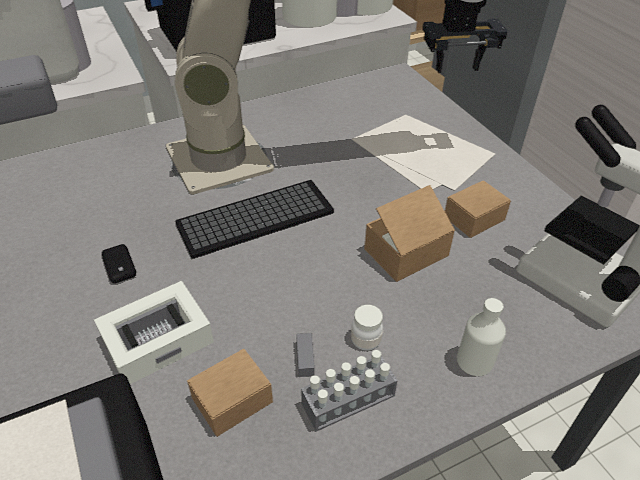

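View pics/side0.png

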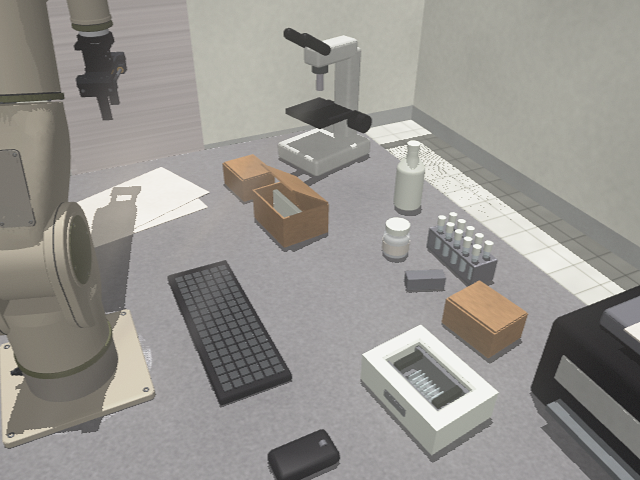

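```bash
python3 - <<'E'
import cv2,numpy as np
a=cv2.imread("pics/scene0.png")[175:295,350:470];b=cv2.imread("pics/side0.png")[150:260,235:345]
c=cv2.imread("pics/scene0.png")[275:385,85:225];d=cv2.imread("pics/side0.png")[315:465,350:510]
r=lambda i:cv2.resize(i,(400,300),interpolation=cv2.INTER_CUBIC)
cv2.imwrite("pics/c1.png",np.vstack([np.hstack([r(a),r(b)]),np.hstack([r(c),r(d)])]))
E
```

```text
(no output)
```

View pics/c1.png

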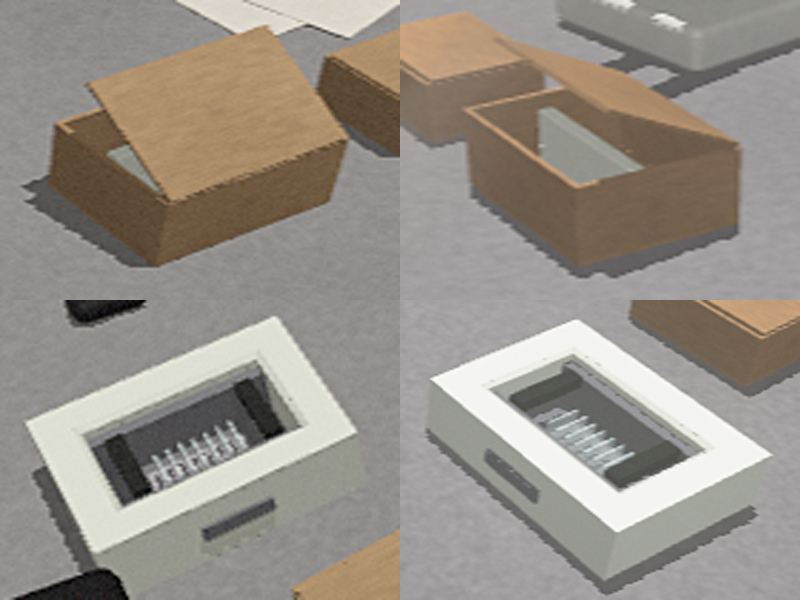

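Three cartons could be the one: scene (408,235) ajar with a white lid inside, (478,207) shut and small, (230,390) shut. I choose (408,235), and the crop shows the lid standing in it. The bath is at scene (152,325).

```bash
cat > h.py <<'E'
from bench import *
import numpy as np, cv2
from scipy.spatial.transform import Rotation as Ro
def ray(n,uv):
    c=get_calibration(n);d=np.array([(uv[0]-c['cx'])/c['fx'],(uv[1]-c['cy'])/c['fy'],1])
    return -c['R'].T@c['t'],c['R'].T@d
def plane(n,uv,z):
    o,d=ray(n,uv);return o+d*(z-o[2])/d[2]
def proj(n,X):
    c=get_calibration(n);p=c['R']@np.asarray(X)+c['t'];return [c['fx']*p[0]/p[2]+c['cx'],c['fy']*p[1]/p[2]+c['cy']]
def wproj(X,s):
    c=get_calibration('wrist');M=c['mount'];R=Ro.from_quat(s['eef_rot']).as_matrix()
    t=R.T@(np.asarray(X)-s['ee_pos']);p=M[:3,:3].T@(t-M[:3,3])
    th=np.arctan2(np.hypot(p[0],p[1]),p[2]);k=c['fx']*th/np.hypot(p[0],p[1]);return [c['cx']+k*p[0],c['cy']+k*p[1]]
def wplane(uv,s,z):
    c=get_calibration('wrist');M=c['mount'];R=Ro.from_quat(s['eef_rot']).as_matrix()
    a=np.array([uv[0]-c['cx'],uv[1]-c['cy']]);r=np.hypot(*a);th=r/c['fx']
    d=R@M[:3,:3]@np.array([*(a/r*np.sin(th)),np.cos(th)]);o=R@M[:3,3]+s['ee_pos'];return o+d*(z-o[2])/d[2]
def tool(dw,s):
    "world shift -> dp shares"
    return Ro.from_quat(s['eef_rot']).as_matrix().T@np.asarray(dw)/.25
E
python3 - <<'E'
from h import *
np.set_printoptions(precision=4,suppress=True)
for n,L in(("scene",[(366.5,223.8,.078),(365,251,0),(398.6,255,.078),(397.1,281,0),(454.1,230.2,.078),(448.4,255,0)]),("side",[(253.4,189.6,.078),(284.5,217.8,.078),(285.3,247.2,0),(328.5,203.9,.078),(328,236.2,0)]),
 ("scene",[(93.8,320,.06),(181.3,281.2,.06),(210,323.8,.06),(120.5,366.7,.06)]),("side",[(362,355,.06),(420.8,325,.06),(498.8,393.5,.06),(436.8,431,.06)])):
    print(n)
    for u,v,z in L:print((u,v),plane(n,(u,v),z))
# flap free edge by scene ray, closest in vertical plane etc.
o,d=ray("scene",(377,209));print(o,d)
s=read_state();print(Ro.from_quat(s['eef_rot']).as_matrix())
E
```

```text
scene
(366.5, 223.8) [0.4773 0.1883 0.078 ]
(365, 251) [0.4838 0.1863 0.    ]
(398.6, 255) [0.59   0.2012 0.078 ]
(397.1, 281) [ 0.5943  0.204  -0.    ]
(454.1, 230.2) [0.5782 0.3496 0.078 ]
(448.4, 255) [0.5776 0.3504 0.    ]
side
(253.4, 189.6) [0.4619 0.3335 0.078 ]
(284.5, 217.8) [0.4807 0.1885 0.078 ]
(285.3, 247.2) [0.4792 0.1857 0.    ]
(328.5, 203.9) [0.5951 0.1997 0.078 ]
(328, 236.2) [0.5875 0.1837 0.    ]
scene
(93.8, 320) [ 0.4703 -0.4018  0.06  ]
(181.3, 281.2) [ 0.4469 -0.2236  0.06  ]
(210, 323.8) [ 0.5755 -0.206   0.06  ]
(120.5, 366.7) [ 0.5973 -0.3795  0.06  ]
side
(362, 355) [ 0.4437 -0.2272  0.06  ]
(420.8, 325) [ 0.5734 -0.2093  0.06  ]
(498.8, 393.5) [ 0.5966 -0.3889  0.06  ]
(436.8, 431) [ 0.4689 -0.404   0.06  ]
[ 1.2711 -0.3217  0.9383] [-0.6325  0.4253 -0.6584]
[[-0.9461  0.3238 -0.0003]
 [ 0.3238  0.9461 -0.001 ]
 [-0.0001 -0.0011 -1.    ]]
```

```bash
python3 - <<'E'
from h import *
from scipy.optimize import least_squares
np.set_printoptions(precision=4,suppress=True)
# carton pose fit to rim and floor corners in both views
obs=[("scene",366.5,223.8,-1,-1,.078),("scene",365,251,-1,-1,0),("scene",398.6,255,1,-1,.078),("scene",397.1,281,1,-1,0),("scene",454.1,230.2,1,1,.078),("scene",448.4,255,1,1,0),
("side",253.4,189.6,-1,1,.078),("side",284.5,217.8,-1,-1,.078),("side",285.3,247.2,-1,-1,0),("side",328.5,203.9,1,-1,.078)]
def W(p,x,y,z):
    c,s=np.cos(p[2]),np.sin(p[2]);return [p[0]+c*x-s*y,p[1]+s*x+c*y,z]
f=lambda p:np.ravel([np.subtract(proj(n,W(p,a*.06,b*.075,z)),(u,v)) for n,u,v,a,b,z in obs])
r=least_squares(f,[.528,.268,.11]);p=r.x;print("carton",p,np.degrees(p[2]),np.abs(r.fun).max())
g=lambda t:np.ravel([np.subtract(proj("scene",W(p,.06-.112*np.cos(t[0]),y,.078+.112*np.sin(t[0]))),q) for y,q in((-.073,(377,209)),(.073,(430.4,186.2)))])
r=least_squares(g,[.5]);print("flap",r.x,r.fun)
B=[("scene",93.8,320,-1,-1),("scene",181.3,281.2,-1,1),("scene",210,323.8,1,1),("scene",120.5,366.7,1,-1),("side",362,355,-1,1),("side",420.8,325,1,1),("side",498.8,393.5,1,-1),("side",436.8,431,-1,-1)]
h=lambda p:np.ravel([np.subtract(proj(n,W(p,a*.065,b*.09,.06)),(u,v)) for n,u,v,a,b in B])
r=least_squares(h,[.521,-.305,.13]);print("bath",r.x,np.degrees(r.x[2]),np.abs(r.fun).max())
for q in((177,220),(310,182),(333,213),(196,253)):print("kb",plane("scene",q,.02)[:2])
for q in((298,372),(313,372),(300,333),(352,330),(383,330),(478,232),(447,218)):print("slide/jar/carton2",plane("scene",q,0)[:2])
s=read_state()
for x,z in((-.075,.2),(-.075,.105)): 
    X=W(p,x,0,z);print(X,tool(X-s['ee_pos'],s))
E
```

```text
carton [0.5284 0.2683 0.1206] 6.907754382634 2.1761974458644886
flap [0.6072] [-0.4307 -0.0866 -0.4347 -1.0791]
bath [ 0.5217 -0.3048  0.1363] 7.8118304807141 3.068221709419703
kb [ 0.2177 -0.1724]
kb [0.2249 0.171 ]
kb [0.3556 0.1695]
kb [ 0.3422 -0.1655]
slide/jar/carton2 [ 0.7094 -0.0854]
slide/jar/carton2 [ 0.7218 -0.0599]
slide/jar/carton2 [ 0.6286 -0.0439]
slide/jar/carton2 [0.6675 0.0531]
slide/jar/carton2 [0.6947 0.1091]
slide/jar/carton2 [0.5452 0.4576]
slide/jar/carton2 [0.4723 0.4204]
[np.float64(0.4539036397068523), np.float64(0.2593204411656811), 0.2] [-1.3818 -0.9294  0.0888]
[np.float64(0.4539036397068523), np.float64(0.2593204411656811), 0.105] [-1.3818 -0.929   0.4688]
```

{"op": "carry_out", "data": {"deltas": [{"hand":0,"dp":[-0.69,-0.465,0],"spin":0.357},{"hand":0,"dp":[-0.69,-0.465,0],"spin":0.357},{"hand":0,"dp":[-0.69,-0.465,0],"spin":0.357},{"hand":0,"dp":[-0.69,-0.465,0],"spin":0.357},{"hand":0,"dp":[-0.69,-0.465,0],"spin":0.357},{"hand":0,"dp":[-0.69,-0.465,0],"spin":0.357},{"hand":0,"dp":[-0.69,-0.465,0],"spin":0.357},{"hand":0,"dp":[-0.69,-0.465,0],"spin":0.357},{"hand":0,"dp":[-0.69,-0.465,0],"spin":0.357}]}}

```text
time: 1.05
ee_pos: [0.3279, 0.4254, 0.2224]
eef_rot: [0.664, 0.748, -0.0, 0.0]
ft_force: [-0.5, 0.3, 0.8]
width: 0.0231
grip_force: 0.0
```

```bash
cat >> h.py <<'E'
np.set_printoptions(precision=4,suppress=True)
CP=np.array([.5284,.2683,.1206]);BP=np.array([.5217,-.3048,.1363])
def W(p,x,y,z):
    c,s=np.cos(p[2]),np.sin(p[2]);return np.array([p[0]+c*x-s*y,p[1]+s*x+c*y,z])
def rep(s):
    R=Ro.from_quat(s['eef_rot']).as_matrix();print('t',s['time'],s['ee_pos'],'yaw_y',np.degrees(np.arctan2(R[1,1],R[0,1])),'F',s['ft_force'],'w',s['width'],'q',s['joint_positions'])
E
python3 - <<'E'
from h import *
s=read_state();rep(s)
for x,z in((-.072,.2),(-.072,.125)):
    print(tool(W(CP,x,0,z)-s['ee_pos'],s))
E
```

```text
t 1.05 [0.3279 0.4254 0.2224] yaw_y 6.786069414032081 F [-0.4953  0.2974  0.8164] w 0.023050199066849533 q [-1.1223  0.1354  0.1354  1.7028 -0.0189  1.305  -0.8647]
[-0.7192  0.4343  0.0896]
[-0.7192  0.4344  0.3896]
```

{"op": "carry_out", "data": {"deltas": [{"hand":0,"dp":[-0.72,0.434,0],"spin":0},{"hand":0,"dp":[-0.72,0.434,0],"spin":0},{"hand":0,"dp":[-0.72,0.434,0],"spin":0},{"hand":0,"dp":[-0.72,0.434,0],"spin":0},{"hand":0,"dp":[-0.72,0.434,0.2],"spin":0},{"hand":0,"dp":[-0.72,0.434,0.39],"spin":0},{"hand":0,"dp":[-0.72,0.434,0.39],"spin":0},{"hand":0,"dp":[-0.72,0.434,0.39],"spin":0}]}}

```text
time: 1.85
ee_pos: [0.4569, 0.26, 0.1258]
eef_rot: [0.663, 0.749, -0.001, -0.0]
ft_force: [-0.3, -0.1, 1.1]
width: 0.0004
grip_force: 0.0
```

```bash
python3 - <<'E'
from h import *
s=read_state();rep(s)
cv2.imwrite("pics/side1.png",cv2.resize(camera("side")[100:280,180:380][:,:,::-1],None,fx=3,fy=3))
# arc plan: tip centre x,z in carton frame
L=[]
for th in np.arange(.7,2.61,.15):
    # contact point on inner face: radius r; tip centre offset 15mm to -x; tip 15 below contact early
    r=.112 if th<1.3 else max(.075,.112-.06*(th-1.3)/.6)
    x=.06-r*np.cos(th)-.015; z=.078+r*np.sin(th)-(.015 if th<1.3 else .015*max(0,1-(th-1.3)/.6))
    L.append((th,x,z))
    print(round(th,2),round(x,3),round(z,3),tool(W(CP,x,0,z)-s['ee_pos'],s))
E
```

```text
t 1.85 [0.4569 0.26   0.1258] yaw_y 6.952769307097969 F [-0.3053 -0.0606  1.1447] w 0.0004247741639794973 q [-0.8765  0.1927  0.3032  1.8581 -0.064   1.1013 -0.4282]
0.7 -0.041 0.135 [-0.0014  0.1253 -0.0376]
0.85 -0.029 0.147 [-0.0014  0.1722 -0.0856]
1.0 -0.016 0.157 [-0.0015  0.2258 -0.1261]
1.15 -0.001 0.165 [-0.0016  0.2848 -0.1581]
1.3 0.015 0.171 [-0.0016  0.3479 -0.1809]
1.45 0.033 0.163 [-0.0017  0.421  -0.1495]
1.6 0.047 0.152 [-0.0017  0.4774 -0.1072]
1.75 0.058 0.148 [-0.0017  0.5213 -0.0896]
1.9 0.069 0.149 [-0.0017  0.5648 -0.0933]
2.05 0.08 0.145 [-0.0018  0.6062 -0.0757]
2.2 0.089 0.139 [-0.0018  0.6444 -0.052 ]
2.35 0.098 0.131 [-0.0018  0.6787 -0.023 ]
2.5 0.105 0.123 [-0.0018  0.7083  0.0109]
```

View pics/side1.png

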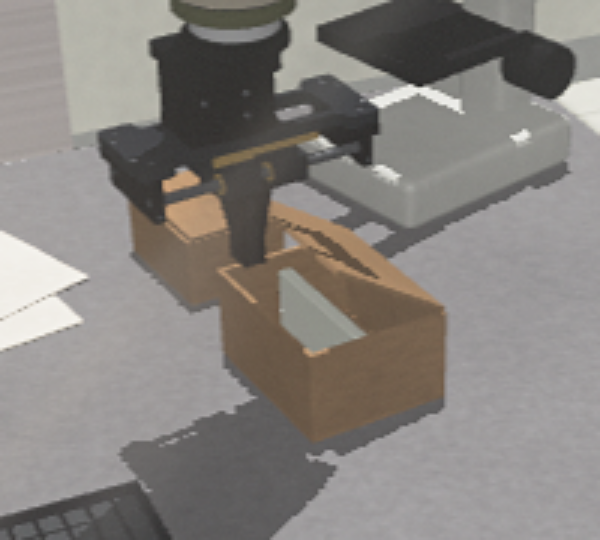

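The fingers stand at the flap's free edge (crop (250,260)). Now I swing the flap over.

{"op": "carry_out", "data": {"deltas": [{"hand":0,"dp":[0,0.08,0],"spin":0},{"hand":0,"dp":[0,0.125,-0.038],"spin":0},{"hand":0,"dp":[0,0.172,-0.086],"spin":0},{"hand":0,"dp":[0,0.226,-0.126],"spin":0},{"hand":0,"dp":[0,0.285,-0.158],"spin":0},{"hand":0,"dp":[0,0.348,-0.17],"spin":0},{"hand":0,"dp":[0,0.421,-0.15],"spin":0},{"hand":0,"dp":[0,0.477,-0.11],"spin":0},{"hand":0,"dp":[0,0.521,-0.09],"spin":0},{"hand":0,"dp":[0,0.565,-0.09],"spin":0},{"hand":0,"dp":[0,0.606,-0.076],"spin":0},{"hand":0,"dp":[0,0.644,-0.052],"spin":0},{"hand":0,"dp":[0,0.679,-0.023],"spin":0},{"hand":0,"dp":[0,0.708,0.011],"spin":0},{"hand":0,"dp":[0,0.708,0.011],"spin":0}]}}

```text
time: 3.4
ee_pos: [0.6328, 0.2803, 0.1203]
eef_rot: [0.664, 0.748, -0.001, -0.0]
ft_force: [0.2, -0.1, -0.3]
width: 0.0003
grip_force: 0.0
```

```bash
python3 - <<'E'
from h import *
s=read_state();rep(s);print(s['torque'])
a=cv2.resize(camera("side")[100:280,180:380][:,:,::-1],(400,360))
b=cv2.resize(camera("scene")[120:300,330:530][:,:,::-1],(400,360))
cv2.imwrite("pics/c2.png",np.hstack([a,b]))
for x,z in((.105,.2),(-.01,.2),(-.01,.15)):print(tool(W(CP,x,0,z)-s['ee_pos'],s))
E
```

```text
t 3.4 [0.6328 0.2803 0.1203] yaw_y 6.823051815416894 F [ 0.2039 -0.0507 -0.3085] w 0.00033571884376421376 q [-0.7131  0.5592  0.3328  1.3975 -0.1852  1.2179 -0.2439]
[-0.0977  0.0657  0.0488]
[ 0.0022 -0.0012 -0.3189]
[ 0.0015 -0.4612 -0.3179]
[ 0.0017 -0.4608 -0.1179]
```

View pics/c2.png

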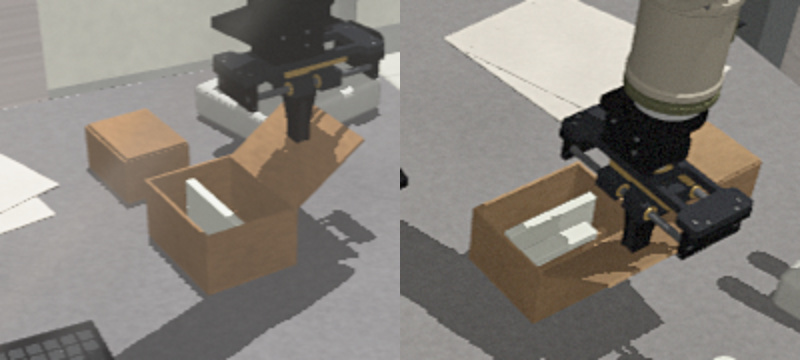

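Flap now lies well open past upright (side crop (310,150)); the lid's top edge runs about (190,182) to (230,222). Next, over the lid.

{"op": "carry_out", "data": {"deltas": [{"hand":40,"dp":[0,-0.02,-0.19],"spin":0},{"hand":40,"dp":[0,-0.06,-0.32],"spin":0},{"hand":40,"dp":[0,-0.26,-0.32],"spin":0},{"hand":40,"dp":[0,-0.461,-0.32],"spin":0},{"hand":40,"dp":[0,-0.461,-0.32],"spin":0},{"hand":40,"dp":[0,-0.461,-0.32],"spin":0}]}}

```text
time: 4.1
ee_pos: [0.5174, 0.2674, 0.2032]
eef_rot: [0.663, 0.749, 0.001, -0.0]
ft_force: [1.2, -0.1, 0.3]
width: 0.037
grip_force: 0.0
```

```bash
python3 - <<'E'
from h import *
s=read_state();rep(s)
im=camera("wrist");cv2.imwrite("pics/w2.png",im[:,:,::-1])
for X in (W(CP,-.06,-.075,.078),W(CP,.06,-.075,.078),W(CP,-.06,.075,.078),W(CP,.06,.075,.078),W(CP,-.016,-.06,.074),W(CP,-.004,-.06,.074),W(CP,-.016,.06,.074)):print(wproj(X,s))
E
```

```text
t 4.1 [0.5174 0.2674 0.2032] yaw_y 6.921867218474742 F [ 1.1822 -0.103   0.3388] w 0.0370412344883481 q [-0.8404  0.2501  0.3395  1.6245 -0.0874  1.2805 -0.3649]
[np.float64(267.1435067086872), np.float64(313.47747374130483)]
[np.float64(402.05819070115405), np.float64(312.84701628755295)]
[np.float64(258.8954334433143), np.float64(139.0275671887416)]
[np.float64(413.38930824338183), np.float64(139.9819826239148)]
[np.float64(316.7355854832537), np.float64(296.78217179985376)]
[np.float64(330.4943543934389), np.float64(296.7723583066045)]
[np.float64(315.9604171261422), np.float64(156.90455469768136)]
```

View pics/w2.png

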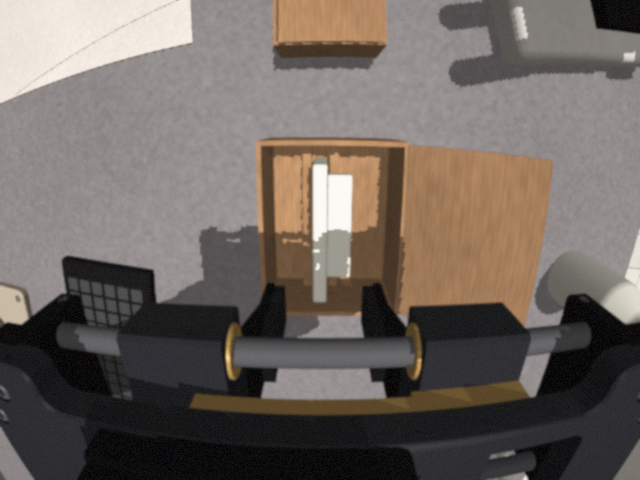

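Straight-down view: the lid's top edge runs from (320,157) to (319,302), 312–327 px wide, with the rib to its right (towards the hinge) and the flap lying open on the right.

```bash
python3 - <<'E'
from h import *
s=read_state()
P=[wplane(q,s,.074) for q in((320,157),(319.3,301),(319.7,230))];print(P)
for q in((258,142),(407,142)):print(wplane(q,s,.078))
m=(P[0]+P[1])/2
d=P[0]-P[1];print(np.degrees(np.arctan2(-d[0],d[1])),np.linalg.norm(d),m)
for z in(.12,.0485):m[2]=z;print(tool(m-s['ee_pos'],s))
E
```

```text
[array([0.5099, 0.3262, 0.074 ]), array([0.5238, 0.2028, 0.074 ]), array([0.5167, 0.2671, 0.074 ])]
[0.4608 0.3332 0.078 ]
[0.5756 0.3475 0.078 ]
6.424560192600271 0.12411727779356044 [0.5169 0.2645 0.074 ]
[-0.0109 -0.0092  0.3332]
[-0.0112 -0.0097  0.6192]
```

{"op": "carry_out", "data": {"deltas": [{"hand":40,"dp":[-0.011,-0.008,0.2],"spin":0},{"hand":40,"dp":[-0.011,-0.008,0.4],"spin":0},{"hand":40,"dp":[-0.011,-0.008,0.5],"spin":0},{"hand":40,"dp":[-0.011,-0.008,0.56],"spin":0},{"hand":40,"dp":[-0.011,-0.008,0.61],"spin":0},{"hand":40,"dp":[-0.011,-0.008,0.61],"spin":0},{"hand":0,"dp":[-0.011,-0.008,0.61],"spin":0},{"hand":0,"dp":[-0.011,-0.008,0.61],"spin":0},{"hand":0,"dp":[-0.011,-0.008,0.61],"spin":0},{"hand":0,"dp":[-0.011,-0.008,0.61],"spin":0}], "force": 25}}

```text
time: 5.15
ee_pos: [0.5171, 0.2644, 0.0505]
eef_rot: [0.664, 0.748, 0.001, 0.0]
ft_force: [0.4, 0.2, -0.9]
width: 0.0156
grip_force: 0.0
```

```bash
python3 - <<'E'
from h import *
s=read_state();rep(s);print(s['grip_force'])
E
```

```text
t 5.15 [0.5171 0.2644 0.0505] yaw_y 6.84955360636787 F [ 0.4002  0.174  -0.9201] w 0.01561402120538959 q [-0.8109  0.3995  0.3145  1.7821 -0.1456  0.9814 -0.319 ]
0.001212141899600283
```

{"op": "carry_out", "data": {"deltas": [{"hand":0,"dp":[0,0,0],"spin":0},{"hand":0,"dp":[0,0,0],"spin":0},{"hand":0,"dp":[0,0,-0.06],"spin":0},{"hand":0,"dp":[0,0,-0.16],"spin":0},{"hand":0,"dp":[0,0,-0.32],"spin":0},{"hand":0,"dp":[0,0,-0.46],"spin":0},{"hand":0,"dp":[-0.16,-0.015,-0.48],"spin":0},{"hand":0,"dp":[-0.34,-0.03,-0.48],"spin":0},{"hand":0,"dp":[-0.52,-0.045,-0.48],"spin":0},{"hand":0,"dp":[-0.7,-0.06,-0.48],"spin":0},{"hand":0,"dp":[-0.87,-0.075,-0.4],"spin":0},{"hand":0,"dp":[-0.99,-0.087,-0.25],"spin":0},{"hand":0,"dp":[-0.997,-0.087,-0.12],"spin":0},{"hand":0,"dp":[-0.997,-0.087,-0.04],"spin":0},{"hand":0,"dp":[-0.997,-0.087,-0.01],"spin":0},{"hand":0,"dp":[-0.997,-0.087,0.0],"spin":0},{"hand":0,"dp":[-0.997,-0.087,0.0],"spin":0}]}}

```text
time: 6.85
ee_pos: [0.5255, 0.0144, 0.0507]
eef_rot: [0.663, 0.748, 0.0, 0.0]
ft_force: [0.6, 0.7, -0.3]
width: 0.0115
grip_force: 25.0
```

```bash
python3 - <<'E'
from h import *
s=read_state();rep(s);print(s['grip_force'])
a=cv2.resize(camera("side")[200:400,240:440][:,:,::-1],(400,400))
b=cv2.resize(camera("scene")[180:340,200:360][:,:,::-1],(400,400))
cv2.imwrite("pics/c3.png",np.hstack([a,b]))
E
```

```text
t 6.85 [0.5255 0.0144 0.0507] yaw_y 6.871786965280741 F [ 0.5688  0.7464 -0.3452] w 0.01145113983135196 q [-0.5283  0.3025  0.4745  1.9325 -0.1692  0.944   0.1472]
24.987672764109448
```

View pics/c3.png

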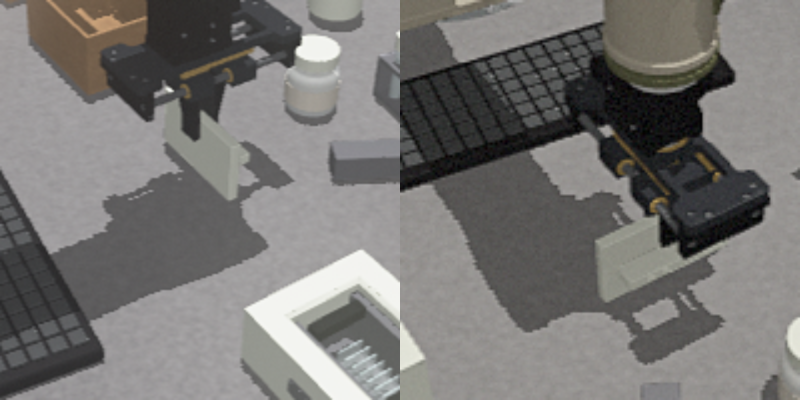

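The lid is held upright just above the bench, rib to +x (right crop, lower side). I lower it, open a little, raise the tips above the rib, and tip it back onto the -x finger.

{"op": "carry_out", "data": {"deltas": [{"hand":0,"dp":[0,0,0.008],"spin":0},{"hand":0,"dp":[0,0,0.014],"spin":0},{"hand":0,"dp":[0,0,0.017],"spin":0},{"hand":0,"dp":[0,0,0.017],"spin":0}]}}

```text
time: 7.35
ee_pos: [0.5252, 0.0142, 0.0462]
eef_rot: [0.664, 0.748, 0.0, -0.0]
ft_force: [-2.0, 0.6, 5.9]
width: 0.0121
grip_force: 25.0
```

{"op": "carry_out", "data": {"deltas": [{"hand":18,"dp":[0,0,0],"spin":0},{"hand":26,"dp":[0,0,0],"spin":0},{"hand":26,"dp":[0,0,0],"spin":0},{"hand":26,"dp":[0,0,-0.02],"spin":0},{"hand":26,"dp":[0,0,-0.036],"spin":0},{"hand":26,"dp":[0,0,-0.036],"spin":0}]}}

```text
time: 7.95
ee_pos: [0.5254, 0.0141, 0.0553]
eef_rot: [0.664, 0.748, 0.001, 0.0]
ft_force: [0.2, -0.3, 0.0]
width: 0.0258
grip_force: 0.0
```

{"op": "carry_out", "data": {"deltas": [{"hand":26,"dp":[0,-0.02,0],"spin":0},{"hand":26,"dp":[0,-0.04,0],"spin":0},{"hand":26,"dp":[0,-0.06,0],"spin":0},{"hand":26,"dp":[0,-0.08,0],"spin":0},{"hand":26,"dp":[0,-0.1,0],"spin":0},{"hand":26,"dp":[0,-0.104,0],"spin":0},{"hand":26,"dp":[0,-0.104,0],"spin":0},{"hand":26,"dp":[0,-0.104,0],"spin":0}]}}

```text
time: 8.75
ee_pos: [0.4992, 0.011, 0.0546]
eef_rot: [0.664, 0.748, 0.0, 0.0]
ft_force: [0.2, 0.9, 0.5]
width: 0.0261
grip_force: 0.2
```

```bash
python3 - <<'E'
from h import *
s=read_state();rep(s)
a=cv2.resize(camera("side")[220:340,270:390][:,:,::-1],(400,400))
b=cv2.resize(camera("scene")[220:340,240:360][:,:,::-1],(400,400))
cv2.imwrite("pics/c4.png",np.hstack([a,b]))
E
```

```text
t 8.75 [0.4992 0.011  0.0546] yaw_y 6.845870168106047 F [0.1659 0.8602 0.5047] w 0.026085807332460645 q [-0.5459  0.24    0.4817  1.9952 -0.1372  0.9372  0.125 ]
```

View pics/c4.png

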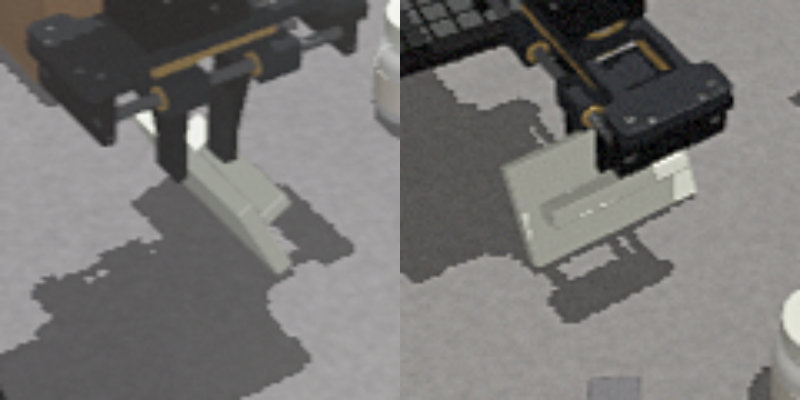

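The lid leans back on the -x finger (left crop (185,160)), rib up-side out. Now I open with the back finger kept still.

{"op": "carry_out", "data": {"deltas": [{"hand":32,"dp":[0,0.01,0],"spin":0},{"hand":38,"dp":[0,0.022,0],"spin":0},{"hand":44,"dp":[0,0.034,0],"spin":0},{"hand":50,"dp":[0,0.046,0],"spin":0},{"hand":56,"dp":[0,0.058,0],"spin":0},{"hand":62,"dp":[0,0.07,0],"spin":0},{"hand":68,"dp":[0,0.082,0],"spin":0},{"hand":74,"dp":[0,0.094,0],"spin":0},{"hand":80,"dp":[0,0.106,0],"spin":0},{"hand":86,"dp":[0,0.118,0],"spin":0},{"hand":86,"dp":[0,0.12,0],"spin":0}]}}

```text
time: 9.95
ee_pos: [0.5292, 0.0146, 0.0545]
eef_rot: [0.664, 0.748, 0.0, 0.0]
ft_force: [-0.6, -1.1, 1.0]
width: 0.0841
grip_force: 0.1
```

{"op": "carry_out", "data": {"deltas": [{"hand":86,"dp":[0,-0.014,0.014],"spin":0},{"hand":86,"dp":[0,-0.028,0.028],"spin":0},{"hand":86,"dp":[0,-0.043,0.043],"spin":0},{"hand":86,"dp":[0,-0.058,0.058],"spin":0},{"hand":86,"dp":[0,-0.07,0.075],"spin":0},{"hand":86,"dp":[0,-0.083,0.094],"spin":0},{"hand":86,"dp":[0,-0.092,0.114],"spin":0},{"hand":86,"dp":[0,-0.101,0.134],"spin":0},{"hand":86,"dp":[0,-0.11,0.16],"spin":0},{"hand":86,"dp":[0,-0.13,0.166],"spin":0},{"hand":86,"dp":[0,-0.15,0.166],"spin":0},{"hand":86,"dp":[0,-0.165,0.166],"spin":0},{"hand":86,"dp":[0,-0.165,0.166],"spin":0}]}}

```text
time: 11.25
ee_pos: [0.4876, 0.0096, 0.0133]
eef_rot: [0.664, 0.748, 0.0, -0.0]
ft_force: [-0.4, 0.5, 0.1]
width: 0.0863
grip_force: 0.0
```

{"op": "carry_out", "data": {"deltas": [{"hand":87,"dp":[0,0,-0.1],"spin":0},{"hand":87,"dp":[0,0,-0.3],"spin":0},{"hand":87,"dp":[0,0,-0.5],"spin":0},{"hand":87,"dp":[0,0,-0.6],"spin":0},{"hand":87,"dp":[0,0,-0.6],"spin":0},{"hand":87,"dp":[0,0,-0.6],"spin":0}]}}

```text
time: 11.85
ee_pos: [0.4882, 0.0098, 0.1633]
eef_rot: [0.664, 0.748, 0.001, 0.0]
ft_force: [-0.2, -0.2, -1.0]
width: 0.0871
grip_force: 0.0
```

```bash
python3 - <<'E'
from h import *
s=read_state();rep(s)
im=camera("wrist");cv2.imwrite("pics/w3.png",im[:,:,::-1])
E
```

```text
t 11.85 [0.4882 0.0098 0.1633] yaw_y 6.854924050765285 F [-0.1967 -0.1672 -0.9563] w 0.08710575387209413 q [-0.5934  0.0637  0.5028  1.9165 -0.034   1.1681  0.0415]
```

View pics/w3.png

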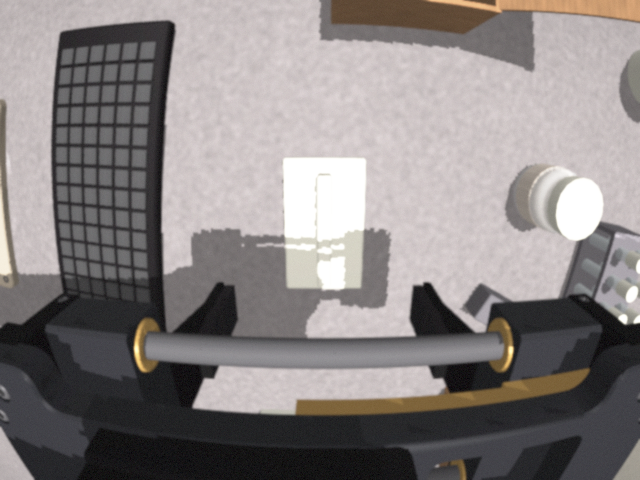

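The lid lies flat, rib up: plate corners (284,158), (366,158), (363,289), (286,289), with the rib at 317–331 px.

```bash
python3 - <<'E'
from h import *
s=read_state()
C=[wplane(q,s,.012) for q in((284,158),(366,158),(363,289),(286,289))]
for c in C:print(c)
m=np.mean(C,0);y=(C[0]+C[1]-C[2]-C[3])/2;print('centre',m,'yaw',np.degrees(np.arctan2(-y[0],y[1])),np.linalg.norm(y),np.linalg.norm(C[1]-C[0]))
print('rib',[wplane(q,s,.034) for q in((317,175),(331,175),(317,289),(331,289))])
m[2]=.0145;print(tool(m-s['ee_pos'],s))
E
```

```text
[0.4486 0.0624 0.012 ]
[0.517  0.0706 0.012 ]
[ 0.5324 -0.0487  0.012 ]
[ 0.4612 -0.0572  0.012 ]
centre [0.4898 0.0068 0.012 ] yaw 6.687407353522857 0.12022157133671094 0.06897204661788073
rib [array([0.4779, 0.054 , 0.034 ]), array([0.4888, 0.0553, 0.034 ]), array([ 0.489 , -0.0433,  0.034 ]), array([ 0.501 , -0.0418,  0.034 ])]
[-0.0127  0.0078  0.5916]
```

{"op": "carry_out", "data": {"deltas": [{"hand":40,"dp":[-0.013,0.007,0.15],"spin":0},{"hand":40,"dp":[-0.013,0.007,0.3],"spin":0},{"hand":40,"dp":[-0.013,0.007,0.4],"spin":0},{"hand":40,"dp":[-0.013,0.007,0.48],"spin":0},{"hand":40,"dp":[-0.013,0.007,0.54],"spin":0},{"hand":40,"dp":[-0.013,0.007,0.57],"spin":0},{"hand":40,"dp":[-0.013,0.007,0.59],"spin":0},{"hand":25,"dp":[-0.013,0.007,0.59],"spin":0},{"hand":0,"dp":[-0.013,0.007,0.59],"spin":0},{"hand":0,"dp":[-0.013,0.007,0.59],"spin":0},{"hand":0,"dp":[-0.013,0.007,0.59],"spin":0},{"hand":0,"dp":[-0.013,0.007,0.59],"spin":0},{"hand":0,"dp":[-0.013,0.007,0.59],"spin":0}], "force": 40}}

```text
time: 13.2
ee_pos: [0.4903, 0.0067, 0.0159]
eef_rot: [0.664, 0.748, 0.0, 0.0]
ft_force: [-1.3, -0.1, 5.0]
width: 0.0115
grip_force: 40.0
```

```bash
python3 - <<'E'
from h import *
s=read_state();rep(s);print(s['grip_force'],[tool(np.array([BP[0]-.033*0,BP[1],z])-s['ee_pos'],s) for z in(.2,)])
E
```

```text
t 13.2 [0.4903 0.0067 0.0159] yaw_y 6.842006966369486 F [-1.2513 -0.1185  4.9804] w 0.01152668106361813 q [-0.5392  0.2887  0.4841  2.0428 -0.1779  0.8491  0.1653]
40.00109374523163 [array([-1.2518, -0.0232, -0.7367])]
```

{"op": "carry_out", "data": {"deltas": [{"hand":0,"dp":[0,0,-0.06],"spin":0},{"hand":0,"dp":[0,0,-0.2],"spin":0},{"hand":0,"dp":[-0.1,0,-0.4],"spin":0},{"hand":0,"dp":[-0.25,-0.005,-0.6],"spin":0},{"hand":0,"dp":[-0.42,-0.01,-0.74],"spin":0},{"hand":0,"dp":[-0.6,-0.01,-0.74],"spin":0},{"hand":0,"dp":[-0.7,-0.01,-0.74],"spin":0},{"hand":0,"dp":[-0.7,-0.01,-0.74],"spin":0}]}}

```text
time: 14.0
ee_pos: [0.5078, -0.1737, 0.2015]
eef_rot: [0.666, 0.746, -0.0, 0.001]
ft_force: [0.3, 1.0, -2.0]
width: 0.0117
grip_force: 40.0
```

```bash
python3 - <<'E'
from h import *
s=read_state();rep(s)
for z in(0,.1,.2):print('printer',z,plane("side",(560,292),z)[:2],plane("side",(533,388),z)[:2],plane("scene",(125,377),z)[:2])
im=camera("wrist");cv2.imwrite("pics/w4.png",im[:,:,::-1])
for x,y in((-1,-1),(1,-1),(1,1),(-1,1)):print(wproj(W(BP,x*.065,y*.09,.06),s))
for n in("scene","side"):
    im=cv2.imread(f"pics/{n}0.png");g=im.min(2)
    u,v=(152,325) if n=="scene" else (428,378)
    m=(g>(185 if n=="side" else 200)).astype(np.uint8);nl,l,st,_=cv2.connectedComponentsWithStats(m)
    for i in range(1,nl):
        x,y,w,h,a=st[i]
        if a>1500 and x<u<x+w and y<v<y+h:
            cs,hi=cv2.findContours((l==i).astype(np.uint8),cv2.RETR_CCOMP,cv2.CHAIN_APPROX_NONE)
            for c in cs:
                if cv2.contourArea(c)>500:print(n,cv2.contourArea(c),cv2.approxPolyDP(c,6,True)[:,0].tolist())
E
```

```text
t 14.0 [ 0.5078 -0.1737  0.2015] yaw_y 6.407340684585018 F [ 0.3462  1.0442 -2.0125] w 0.011651437158696442 q [-0.3628  0.1599  0.6758  1.7585 -0.1029  1.2572  0.4502]
printer 0 [ 0.9326 -0.2016] [ 0.7014 -0.3709] [ 0.5776 -0.3809]
printer 0.1 [ 0.8208 -0.2783] [ 0.6201 -0.4251] [ 0.6515 -0.3746]
printer 0.2 [ 0.7089 -0.3549] [ 0.5389 -0.4793] [ 0.7254 -0.3683]
[np.float64(266.1419520995116), np.float64(417.82762553577106)]
[np.float64(381.63506293578826), np.float64(415.68532787431246)]
[np.float64(391.73161780469104), np.float64(269.0753329132414)]
[np.float64(246.57631693021187), np.float64(272.405449129204)]
scene 4968.0 [[181, 281], [94, 320], [117, 366], [208, 323]]
scene 2333.0 [[175, 292], [193, 320], [126, 353], [111, 323]]
side 6945.5 [[363, 353], [436, 430], [498, 392], [421, 325]]
side 2828.0 [[385, 359], [419, 341], [472, 390], [437, 411]]
```

{"op": "carry_out", "data": {"deltas": [{"hand":0,"dp":[-0.2,0.0,0],"spin":0},{"hand":0,"dp":[-0.4,0.0,0],"spin":0},{"hand":0,"dp":[-0.6,0.0,0],"spin":0},{"hand":0,"dp":[-0.76,0.005,0],"spin":0},{"hand":0,"dp":[-0.867,0.005,0],"spin":0},{"hand":0,"dp":[-0.867,0.005,0],"spin":0},{"hand":0,"dp":[-0.867,0.005,0],"spin":0},{"hand":0,"dp":[-0.867,0.005,0],"spin":0}]}}

```text
time: 14.85
ee_pos: [0.5362, -0.3805, 0.2]
eef_rot: [0.663, 0.749, 0.001, -0.001]
ft_force: [-0.1, -0.1, -1.7]
width: 0.0116
grip_force: 40.0
```

```bash
python3 - <<'E'
from h import *
s=read_state();rep(s)
im=camera("wrist");cv2.imwrite("pics/w5.png",im[:,:,::-1])
print([np.round(wproj(W(BP,x*.065,y*.09,.06),s)) for x,y in((-1,-1),(1,-1),(1,1),(-1,1))])
E
```

```text
t 14.85 [ 0.5362 -0.3805  0.2   ] yaw_y 6.966062215814632 F [-0.1342 -0.068  -1.7196] w 0.011627757820505026 q [ 0.0322  0.4907  0.7314  1.4297 -0.3298  1.347   0.8996]
[array([243., 242.]), array([393., 240.]), array([395.,  28.]), array([234.,  31.])]
```

View pics/w5.png

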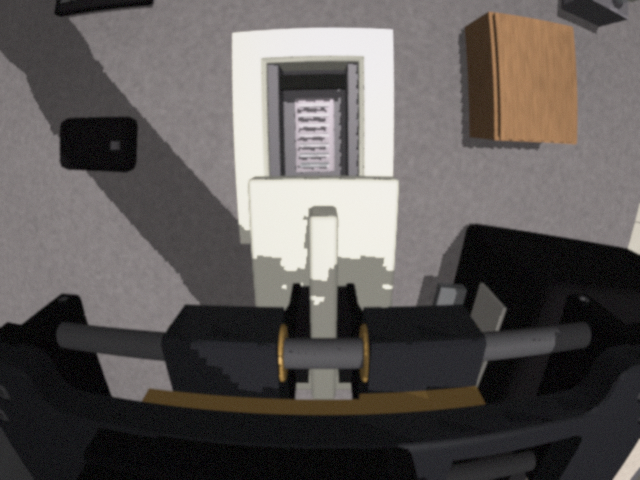

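The wrist view shows the bath's far corners at (233,32) and (393,29), within 2 px of prediction. The mouth spans 263–362 px, and the lid's far edge runs (250,179)–(397,180).

```bash
python3 - <<'E'
from h import *
s=read_state();im=cv2.imread("pics/w5.png");g=cv2.GaussianBlur(im.min(2),(3,3),0).astype(float)
def loc(P):
    d=np.asarray(P)[:2]-BP[:2];c,t=np.cos(BP[2]),np.sin(BP[2]);return np.array([c*d[0]+t*d[1],-t*d[0]+c*d[1]])
def edge(a):  # subpixel strongest step
    d=np.abs(np.diff(a));i=int(d.argmax());w=d[max(0,i-2):i+3];return (np.arange(max(0,i-2),max(0,i-2)+len(w))*w).sum()/w.sum()+.5
for r in(70,90,110,130,150,165):
    o=[]
    for lo,hi in((220,250),(250,285),(345,380),(380,405)):
        u=lo+edge(g[r,lo:hi]);o.append(loc(wplane((u,r),s,.06))*1e3)
    print(r,np.round(o,1).tolist())
for c in(280,300,330,350):
    print(c,[np.round(loc(wplane((c,lo+edge(g[lo:hi,c])),s,.06))*1e3,1).tolist() for lo,hi in((20,45),(50,75))])
zt=s['ee_pos'][2]-.004
R=Ro.from_quat(s['eef_rot']).as_matrix()
for q in((250,179),(397,180),(252,290),(396,290),(310,208),(337,208)):
    z=zt if q[1]!=208 else zt+.022
    print('lid',q,R.T@(wplane(q,s,z)-s['ee_pos'])*1e3)
E
```

```text
70 [[-67.5, 56.7], [-29.6, 54.0], [26.1, 52.7], [63.2, 53.6]]
90 [[-67.7, 39.8], [-29.4, 37.4], [25.9, 36.1], [63.2, 36.9]]
110 [[-67.7, 23.1], [-29.8, 20.9], [25.9, 19.7], [63.1, 20.3]]
130 [[-67.6, 6.4], [-26.4, 4.4], [25.7, 3.4], [63.0, 3.8]]
150 [[-67.8, -10.2], [-39.8, -11.5], [25.7, -12.9], [63.0, -12.7]]
165 [[-67.8, -22.8], [-29.9, -24.2], [34.5, -25.3], [62.8, -25.2]]
280 [[-27.4, 89.5], [-27.7, 60.7]]
300 [[-11.3, 89.5], [-11.7, 60.5]]
330 [[12.7, 89.3], [12.2, 60.7]]
350 [[28.7, 89.2], [28.2, 60.8]]
lid (250, 179) [ 60.2752 -32.8275   4.0693]
lid (397, 180) [59.7882 34.2416  4.0936]
lid (252, 290) [  4.8707 -35.0783   3.9935]
lid (396, 290) [ 4.805  36.9795  4.0203]
lid (310, 208) [ 51.4249  -4.7118 -17.9322]
lid (337, 208) [ 51.42     6.0337 -17.9282]
```

```bash
python3 - <<'E'
from h import *
s=read_state()
for z in(.15,.082):print(W(BP,-.0025,-.0005,z),tool(W(BP,-.0025,-.0005,z)-s['ee_pos'],s))
E
```

```text
[ 0.5193 -0.3056  0.15  ] [ 0.3052 -0.0311  0.2016]
[ 0.5193 -0.3056  0.082 ] [ 0.3049 -0.0312  0.4736]
```

{"op": "carry_out", "data": {"deltas": [{"hand":0,"dp":[0.1,-0.01,0.0],"spin":-0.005},{"hand":0,"dp":[0.22,-0.025,0.1],"spin":-0.005},{"hand":0,"dp":[0.305,-0.031,0.2],"spin":-0.005},{"hand":0,"dp":[0.305,-0.031,0.3],"spin":-0.005},{"hand":0,"dp":[0.305,-0.031,0.38],"spin":-0.005},{"hand":0,"dp":[0.305,-0.031,0.44],"spin":-0.005},{"hand":0,"dp":[0.305,-0.031,0.47],"spin":-0.005},{"hand":0,"dp":[0.305,-0.031,0.47],"spin":-0.005},{"hand":0,"dp":[0.305,-0.031,0.47],"spin":-0.005}]}}

```text
time: 15.8
ee_pos: [0.5191, -0.308, 0.0838]
eef_rot: [0.658, 0.753, 0.0, 0.0]
ft_force: [-0.0, 0.1, -1.7]
width: 0.0118
grip_force: 40.0
```

```bash
python3 - <<'E'
from h import *
s=read_state();rep(s);print(tool(W(BP,-.0025,-.0005,.070)-s['ee_pos'],s))
E
```

```text
t 15.8 [ 0.5191 -0.308   0.0838] yaw_y 7.741705080034779 F [-0.0313  0.13   -1.718 ] w 0.011755809535007017 q [-0.0828  0.4686  0.6919  1.7104 -0.3326  1.0823  0.8493]
[0.0093 0.002  0.055 ]
```

{"op": "carry_out", "data": {"deltas": [{"hand":0,"dp":[0.009,0.001,0.015],"spin":0},{"hand":0,"dp":[0.009,0.001,0.03],"spin":0},{"hand":0,"dp":[0.009,0.001,0.04],"spin":0},{"hand":0,"dp":[0.009,0.001,0.05],"spin":0},{"hand":0,"dp":[0.009,0.001,0.055],"spin":0},{"hand":0,"dp":[0.009,0.001,0.06],"spin":0},{"hand":0,"dp":[0.009,0.001,0.06],"spin":0}]}}

```text
time: 16.5
ee_pos: [0.5186, -0.3056, 0.0683]
eef_rot: [0.658, 0.753, 0.0, -0.0]
ft_force: [-2.1, 1.5, 2.6]
width: 0.0116
grip_force: 40.0
```

{"op": "carry_out", "data": {"deltas": [{"hand":0,"dp":[0,0,0.004],"spin":0},{"hand":0,"dp":[0,0,0.008],"spin":0},{"hand":0,"dp":[0,0,0.012],"spin":0},{"hand":0,"dp":[0,0,0.016],"spin":0},{"hand":0,"dp":[0,0,0.016],"spin":0},{"hand":0,"dp":[0,0,0.016],"spin":0}]}}

```text
time: 17.1
ee_pos: [0.5186, -0.3056, 0.0647]
eef_rot: [0.658, 0.753, 0.0, -0.0]
ft_force: [-3.6, 2.5, 6.8]
width: 0.0118
grip_force: 40.0
```

{"op": "carry_out", "data": {"deltas": [{"hand":0,"dp":[0,-0.002,0.004],"spin":0},{"hand":0,"dp":[0,-0.002,0.008],"spin":0},{"hand":0,"dp":[0,-0.002,0.012],"spin":0},{"hand":0,"dp":[0,-0.002,0.016],"spin":0},{"hand":0,"dp":[0,-0.002,0.016],"spin":0},{"hand":0,"dp":[0,-0.002,0.016],"spin":0}]}}

```text
time: 17.7
ee_pos: [0.5187, -0.3056, 0.0639]
eef_rot: [0.658, 0.753, 0.001, 0.0]
ft_force: [-15.1, 12.5, 41.5]
width: 0.0115
grip_force: 40.0
```

Hard stop at exactly the predicted height (0.0639). I ease off, release, lift and check the ends.

{"op": "carry_out", "data": {"deltas": [{"hand":0,"dp":[0,0,-0.006],"spin":0},{"hand":0,"dp":[0,0,-0.012],"spin":0},{"hand":25,"dp":[0,0,-0.012],"spin":0},{"hand":35,"dp":[0,0,-0.012],"spin":0},{"hand":35,"dp":[0,0,-0.012],"spin":0},{"hand":35,"dp":[0,0,-0.1],"spin":0},{"hand":0,"dp":[0,0,-0.2],"spin":0},{"hand":0,"dp":[0,0,-0.2],"spin":0},{"hand":0,"dp":[0,0,-0.2],"spin":0},{"hand":0,"dp":[0,0,-0.2],"spin":0},{"hand":0,"dp":[0,0,-0.2],"spin":0}]}}

```text
time: 18.8
ee_pos: [0.5177, -0.3052, 0.109]
eef_rot: [0.658, 0.753, -0.0, -0.001]
ft_force: [-0.2, 1.2, 0.1]
width: 0.004
grip_force: 0.0
```

```bash
python3 - <<'E'
from h import *
s=read_state();rep(s)
for y in(.04,-.04):print(tool(W(BP,-.0025,y-.0005,.090)-s['ee_pos'],s))
E
```

```text
t 18.8 [ 0.5177 -0.3052  0.109 ] yaw_y 7.747269500688879 F [-0.2388  1.2054  0.1095] w 0.004038095062318438 q [-0.1006  0.4355  0.7074  1.6939 -0.3079  1.1283  0.8298]
[0.1575 0.0061 0.0762]
[-0.1625  0.0065  0.076 ]
```

{"op": "carry_out", "data": {"deltas": [{"hand":0,"dp":[0.157,0.006,0],"spin":0},{"hand":0,"dp":[0.157,0.006,0.06],"spin":0},{"hand":0,"dp":[0.157,0.006,0.09],"spin":0},{"hand":0,"dp":[0.157,0.006,0.1],"spin":0},{"hand":0,"dp":[0.157,0.006,0.106],"spin":0},{"hand":0,"dp":[0.157,0.006,0.11],"spin":0},{"hand":0,"dp":[0.157,0.006,0.114],"spin":0},{"hand":0,"dp":[0.157,0.006,0.114],"spin":0}]}}

```text
time: 19.6
ee_pos: [0.5142, -0.2674, 0.0825]
eef_rot: [0.658, 0.753, 0.0, 0.0]
ft_force: [-3.8, -0.0, 7.9]
width: 0.0004
grip_force: 4.2
```

{"op": "carry_out", "data": {"deltas": [{"hand":0,"dp":[0,0,0.003],"spin":0},{"hand":0,"dp":[0,0,0.006],"spin":0},{"hand":0,"dp":[0,0,0.006],"spin":0}]}}

```text
time: 19.9
ee_pos: [0.5143, -0.2675, 0.0824]
eef_rot: [0.658, 0.753, 0.001, 0.0]
ft_force: [-10.2, 5.4, 24.1]
width: -0.0001
grip_force: 12.1
```

{"op": "carry_out", "data": {"deltas": [{"hand":0,"dp":[0,0,-0.04],"spin":0},{"hand":0,"dp":[-0.16,0,-0.06],"spin":0},{"hand":0,"dp":[-0.32,0,-0.06],"spin":0},{"hand":0,"dp":[-0.32,0,-0.04],"spin":0},{"hand":0,"dp":[-0.32,0,-0.02],"spin":0},{"hand":0,"dp":[-0.32,0,-0.012],"spin":0},{"hand":0,"dp":[-0.32,0,-0.006],"spin":0},{"hand":0,"dp":[-0.32,0,0.0],"spin":0},{"hand":0,"dp":[-0.32,0,0.0],"spin":0}]}}

```text
time: 20.8
ee_pos: [0.5251, -0.345, 0.0824]
eef_rot: [0.657, 0.754, 0.001, -0.0]
ft_force: [-9.7, 5.5, 24.3]
width: 0.0005
grip_force: 11.8
```

{"op": "carry_out", "data": {"deltas": [{"hand":0,"dp":[0,0,-0.05],"spin":0},{"hand":0,"dp":[0,0,-0.25],"spin":0},{"hand":0,"dp":[0,0,-0.45],"spin":0},{"hand":0,"dp":[0,0,-0.6],"spin":0},{"hand":0,"dp":[0,0,-0.6],"spin":0},{"hand":0,"dp":[0,0,-0.6],"spin":0}]}}

```text
time: 21.4
ee_pos: [0.5258, -0.3449, 0.2307]
eef_rot: [0.657, 0.754, 0.001, 0.001]
ft_force: [-1.2, 0.3, -0.7]
width: 0.0003
grip_force: 0.0
```

```bash
python3 - <<'E'
from h import *
s=read_state();rep(s)
im=camera("scene");a=cv2.imread("pics/scene0.png")[:,:,::-1]
d=(np.abs(im.astype(int)-a).max(2)>40).astype(np.uint8)
n,l,st,c=cv2.connectedComponentsWithStats(cv2.morphologyEx(d,cv2.MORPH_OPEN,np.ones((3,3))))
for i in range(1,n):
    if st[i][4]>40:print(st[i])
# lid in the bath from the side view: rib/plate centre brightness
b=camera("side")
for y in(-.055,.055):
    for n_,I in(("scene",im),("side",b)):
        u,v=proj(n_,W(BP,-.0025,y,.06));print(n_,y,I[int(v),int(u)])
E
```

```text
t 21.4 [ 0.5258 -0.3449  0.2307] yaw_y 7.829976110879445 F [-1.1709  0.3086 -0.7416] w 0.000296154696855287 q [-0.0534  0.3998  0.7522  1.4742 -0.2759  1.3742  0.8495]
[   0    0  119  110 6465]
[125   0  17  14 149]
[169   0  23  41 569]
[226   0  25  71 983]
[ 423    0   63   52 1526]
[  0  10  26  23 165]
[191  17  21   5  91]
[495  32  11  14  72]
[476  44  10  15  82]
[437  50   6   9  41]
[169  55  17  44 350]
[186  73   8  16  80]
[193  74  12  14  72]
[ 39  81   9  16 101]
[212  81  16   7  62]
[25 83 13 11 84]
[203  97  20   8  94]
[241 102   4  12  46]
[ 24 113  16   6  54]
[ 80 114   9  12  72]
[ 273  131  180   36 3274]
[  33  139   66   41 1599]
[172 142  12   5  41]
[243 145  31  20 498]
[   35   153   169   228 14813]
[181 172  29  18 384]
[422 185  10   7  51]
[ 383  203   67   51 1629]
[438 213  12  11  74]
[450 231  38  23 445]
[ 391  257   69   52 1776]
scene -0.055 [146 146 136]
side -0.055 [164 166 156]
scene 0.055 [226 228 216]
side 0.055 [245 245 243]
```

```bash
python3 -c "
from bench import *
print(close_job())"
```

```text
the job is handed in; nothing more can be done
None
```

The job is handed in at about 21 s: the flap is open well past upright, and the lid was laid flat rib up, released, regrasped and pressed into the bath. Both ends read the same height at the hard stop, and the highest pressing force I read was about 42 N at the wrist. I had no picture views left for a last look, so the final check was by force, height and pixel readings.

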